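# Set the stop of the holding jig and hold its spring jaw open

## Robot

A 6-joint arm with a two-finger parallel gripper is mounted at the origin on the work surface; the furniture and walls round the work are solid. World frame = base frame: x ahead of the robot, y to its left, z up, the work surface at z = 0. Lengths are in m, angles in rad, forces in N, time in s.
With the tool pointing down it reaches from about 0.35 to 0.775 m from the base axis. Payload 5.5 kg.
Tool frame: the origin (TCP) lies midway between the tips of the shut fingers; the grasp point (between the pads) lies 19 mm behind it; z points along the fingers, x is the direction in which the jaws open and shut, and the axes are right-handed (so a half turn about z gives the same grasp; the last joint's range is limited). The gripper opens to 85 mm and grips with 20 to 120 N. Pads are 22 mm wide; open, the fingers measure 114 mm over their backs; the gripper's body (76 mm by 85 mm) begins 54 mm behind the grasp point. The pads swing forward as they close: fully open they stand 13 mm farther back than shut.
Start: joints at [1.209, 0.313, 0.046, 1.304, 0, 1.431], TCP at [0.127, 0.561, 0.231] pointing down, gripper open.
Joint ranges: [-2.76, 2.76], [-0.86, 1.69], [-1.03, 1.26], [-2.2, 2.34], [-1.47, 1.5], [-3.14, 3.14]. Speed limits (rad/s): [2.57, 2.57, 3.14, 3.14, 3.14, 3.14].

## Interface

Orientations are given as a unit quaternion [w, x, y, z].
In Python, from workcell import env gives the robot as it stands. The module is installed in compiled form; this text tells all that it offers.
- The arm moves only by the tool apply_moves, never from a script. Its argument "moves" is a list of rows, each a list of 3 entries, a list of its own where there are three numbers: the shift along the tool's x, y, z in cm, then the turn about the tool's z in degrees, then the opening, from 0 (shut) to 1 (fully open). In form: [[[x, y, z], yaw, gripper], ...]. A call has exactly 10 rows; each row is the pose to reach, as a shift and turn from the pose commanded when the call began, along the tool's axes at that moment; what a row does not reach only later rows make up. A row lasts 1/8 s, in which the tool goes at most 62.5 mm and 10.7 degrees, less where a joint would pass 70% of its speed; a pose out of reach is approached as far as the arm can. A call with a gripper value outside its range is refused whole. The fingers move at their own pace and stop on an object; "squeeze" is the grip in N (left out, the last holds). Time passes only in rows, so rows that repeat a pose let the fingers close, or fill a call up. It gives the time, the measured TCP pose, the force and the opening at its end, in the units of the state.
- env.get_state(): the state, without advancing time (a new reading comes with each control period).
- env.read_camera(name): name is "scene" or "top"; returns a dict with "pixels" (384x512x3 uint8, red, green, blue), "fov_y" (degrees; the focal length in pixels is half the picture's height over the tangent of half this angle, whatever the lens; pixels are square), "cx", "cy" (the principal point, pixels), "dist" ([k1, k2, p1, p2, k3] as OpenCV has them; the pictures are not rectified), "world_from_camera" (4x4, takes a point from camera to world coordinates). Camera axes: x right, y down, z forward; pixel columns grow to the right and rows downward; lengths in m; the calibration is good to about 2 mm. A picture is of the moment at which its call begins. There is no depth.
- env.hand_in(): hands the job in, once; it reports no verdict.
The state is a dict: "clock": time; "joint_pos": joint angles; "qvel": joint speeds; "tau": joint torques, N m; "tcp_pos": TCP position; "orientation": TCP orientation; "wrist_force": force on the tool from outside, world axes, zero at the start; "ft_torque": the same for the moment, N m; "finger_gap": finger opening in m.
Only numpy, scipy, OpenCV 4.12 (cv2) and the standard library are available. Lean on these libraries where they do the work, as an engineer would, in place of code of your own. Each camera call takes 0.05 s, during which the arm holds its last target.

## Task

Get the holding jig ready for the next piece: lift the black-knobbed clamp lever right up, slide the wooden stop along its rail until its black pointer is level with the red clip, and press the lever fully down again so that the stop is locked there. Then pull the orange knob of the spring jaw outward until the jaw's black pointer is level with the green clip, and finish while still holding the knob there: do not let go, the spring would pull the jaw back. Leave the loose things round the jig alone.

Things in the scene. Friction and masses are not known exactly. Their poses are not given: they have to be found in the camera images.
- jig: holding jig screwed to the bench: plywood base 120 mm (its x) by 330 mm (its y) by 18 mm, origin on the bench top under the rail line; x points away from the robot, y runs along the rail and rod (positions along y are all read in this frame), z up. Base reaches from y -205 to +125 mm. A blue spring housing 38 mm wide stands at y +55 to +105 mm, up to z 61 mm. A rule lies along the front (-x) edge.
- stop_pointer (a point): tip of the black pointer at the front of the wooden stop (block 64 x 50 mm, z 31 to 62 mm; its centre is 22 mm and its lever 30 mm on the -y side of the pointer; the pointer is 5 mm wide). The stop slides along jig y on an aluminium rail (travel 95 mm, about 2 N of friction when unlocked) and starts near the -y end; it can be slid by its raised lever or by pushing the block. While the lever is down, a cam clamps it (it creeps if pushed with more than about 15 N).
- lever (a joint): clamp lever on the stop: 0 = down and locked (lever level, pointing to -x of the jig, toward the robot), grows as it is lifted, to 1.3 rad at its upper end stop. The cam grips below about 0.5 rad. Hinge axis is parallel to jig y, 74 mm above the bench, over the rail line (jig x = 0); the lever stays where it is left. Moving it takes up to about 10 N at the knob.
- lever_knob (a point): centre of the black lever knob, 85 mm from the hinge: a cylinder 24 mm in diameter, 30 mm long along jig y (its flat ends can be pinched along jig y from above, and it turns between the fingers as the lever swings). 74 mm above the bench when locked; moves in an arc in the jig's x-z plane
- jaw: spring jaw: wooden pad (60 x 20 x 36 mm), steel rod through the blue housing and the orange pull knob at its end, all one part. Slides along jig y; at rest against its inner stop at the start; pulling to +y works against a spring: about 5.5 N at rest, rising by 1.1 N per 10 mm; 52 mm of travel; it springs back when let go. Origin: coincides with the jig's origin when at rest, same axes.
- jaw_pointer (a point): tip of the black pointer at the front of the jaw pad, 5 mm wide, in the middle of the pad's thickness
- pull_knob (a point): grip point of the orange pull knob: upright round post 24 mm in diameter, z 36 to 96 mm with a rounded top at 102 mm; this point is on its axis 84 mm above the bench
- stop_clip: red mark clip on the front edge of the jig base, 7 mm wide along jig y at its top and 18 mm wide at its front plate; its origin is on the bench under its centre; axes as the jig's. The stop's pointer must stand level with it (same jig y)
- jaw_clip: green mark clip, the same shape, for the jaw's pointer
- offcut_4: reddish offcut, 66 x 90 x 20 mm, bystander
- screwdriver: screwdriver with blue handle, 204 mm, bystander
- glue_bottle: glue bottle, 212 mm tall, bystander
- sanding_block: sanding block, 63 x 111 x 36 mm, bystander

How it is judged:
By the outcome, as a careful person would: the job done as asked, in the order asked, and still so for the second after the job is handed in, while the arm keeps its last pose, push and grip.
It also fails if it takes over 56 s, if anything falls off the work surface, if the arm or the gripper's body presses on something with over 40 N, if the wrist force passes 120 N, or if a joint passes its speed limit or range.

## Working session

There is one attempt and no reset: what is moved stays moved. The work goes in short steps, Python scripts to look and compute and a tool call to move; the robot and the scene stay as the last step left them, time stands still between calls to the robot, and variables do not carry over. Pictures are saved under pics/ and viewed, and the job is handed in when it is done.

Besides the shell and the picture viewer there is one more tool, called after ">>>" as name([rows], argument=value, ...), one row to a line, values as JSON. apply_moves: Moves the arm, as the interface text tells. Its arguments: {"type":"object","properties":{"moves":{"type":"array","items":{"type":"array"}},"squeeze":{"type":"number"}},"required":["moves"]}

```bash
mkdir -p pics
python3 - <<'E'
from workcell import env
import cv2, numpy as np
s=env.get_state(); print(s)
for n in("scene","top"):
    r=env.read_camera(n); cv2.imwrite(f"pics/{n}0.png",cv2.resize(r["pixels"][:,:,::-1],(768,576),interpolation=cv2.INTER_CUBIC))
    cv2.imwrite(f"raw_{n}0.png",r["pixels"][:,:,::-1])
    print(n,r["fov_y"],r["cx"],r["cy"],r["dist"],r["world_from_camera"])
E
```

```text
{'clock': 0.0, 'joint_pos': array([ 1.20940658e+00,  3.14014224e-01,  4.49666002e-02,  1.30360584e+00,
       -4.74477861e-06,  1.43120800e+00]), 'qvel': array([ 4.13176679e-04, -3.20060694e-04,  2.12424811e-04, -8.68798278e-04,
       -4.28957354e-04, -3.19328632e-05]), 'tau': array([-6.86765779e-04, -4.80628645e+01,  2.98532742e+01,  1.94523262e-02,
       -2.30507139e-04, -9.73290867e-06]), 'tcp_pos': array([0.1263113 , 0.56042203, 0.23039595]), 'orientation': array([ 4.75389607e-04,  7.81020553e-01,  6.24504630e-01, -7.97650104e-04]), 'wrist_force': array([ 0.36360935, -0.24437812,  0.26335137]), 'ft_torque': array([ 0.04110547, -0.03146383,  0.02919161]), 'finger_gap': 0.0853671669991399}
scene 46.32473229518595 259.15332025389216 197.7364654579631 [-0.0327771  0.         0.         0.         0.       ] [[ 0.64271907 -0.56665218  0.51557492 -0.09674094]
 [-0.76609886 -0.4772993   0.43043921 -0.52953643]
 [ 0.00217423 -0.67163285 -0.74088095  1.03984244]
 [ 0.          0.          0.          1.        ]]
top 46.653529823406345 252.77766770926186 193.59382567467017 [-0.01722675  0.          0.          0.          0.        ] [[-0.0641684  -0.9740403   0.21708962  0.29524507]
 [-0.99792226  0.06389373 -0.00829154  0.0367621 ]
 [-0.00579437 -0.21717062 -0.97611646  1.42642837]
 [ 0.          0.          0.          1.        ]]
```

View pics/scene0.png

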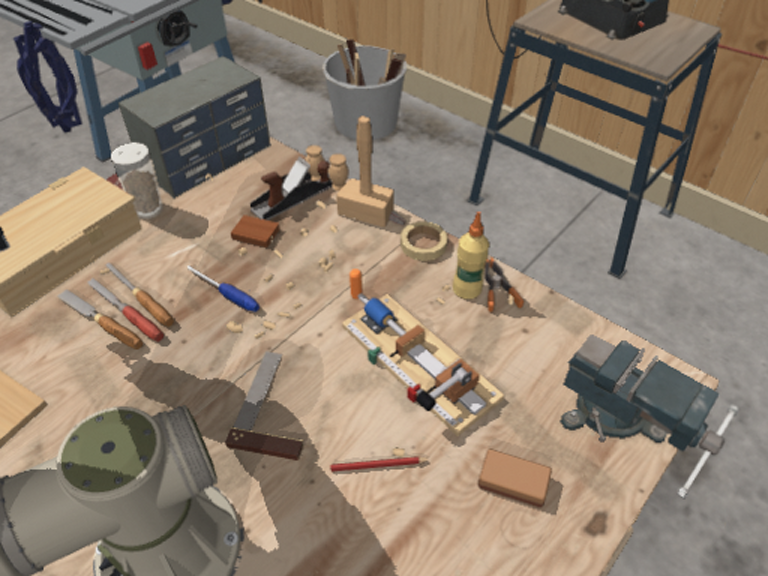

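View pics/top0.png

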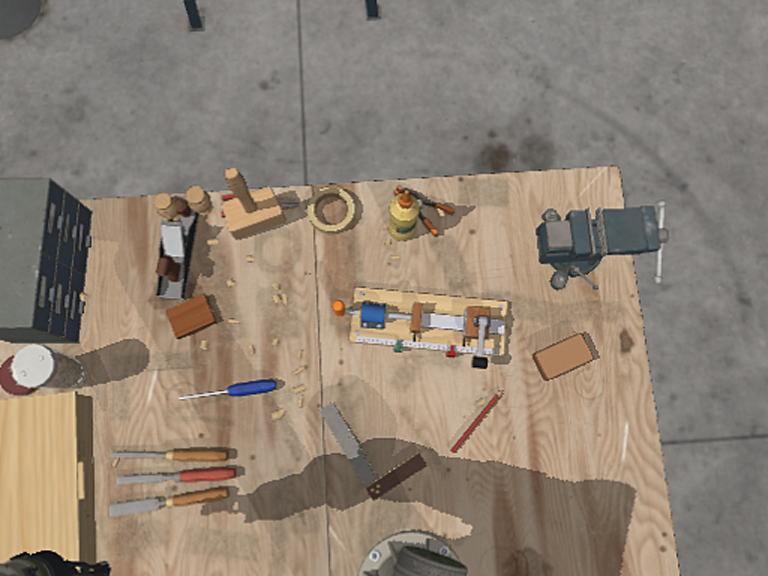

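The jig lies at about (350-508, 288-355) in the top picture, with the red clip, green clip, black knob and orange knob all visible. I'll zoom in next.

Run:
```python
import cv2
t=cv2.imread("raw_top0.png")[180:255,212:352]; cv2.imwrite("pics/topc.png",cv2.resize(t,None,fx=5.6,fy=5.6,interpolation=cv2.INTER_CUBIC))
t=cv2.imread("raw_scene0.png")[170:300,215:345]; cv2.imwrite("pics/scenec.png",cv2.resize(t,None,fx=4.6,fy=4.6,interpolation=cv2.INTER_CUBIC))
```

```text
(no output)
```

View pics/topc.png

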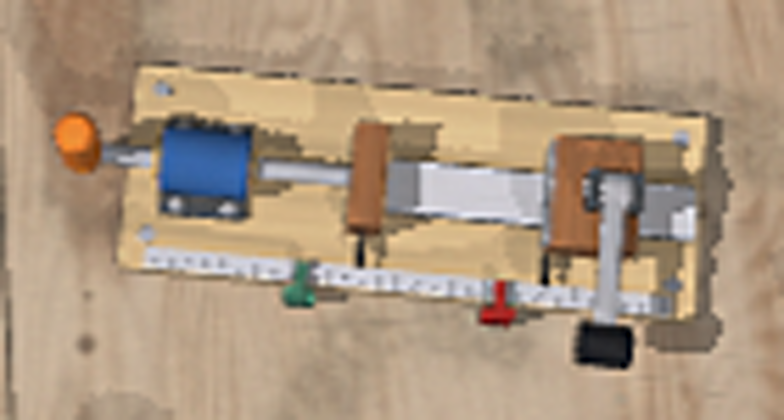

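View pics/scenec.png

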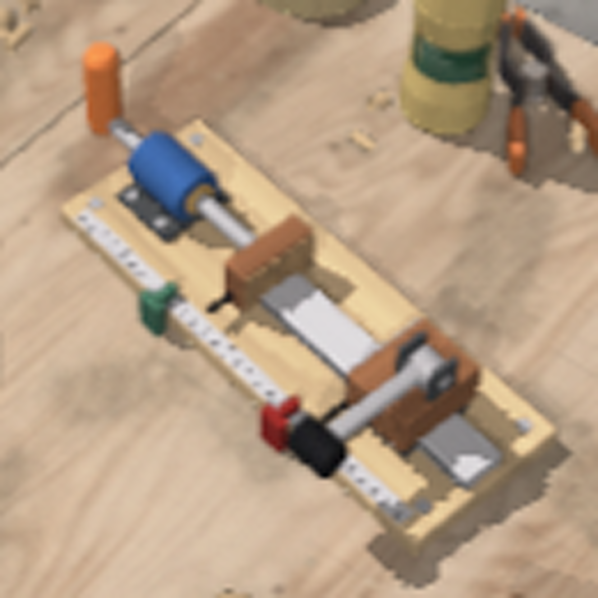

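```bash
cat > h.py <<'E'
import cv2, numpy as np
from workcell import env
def cam(n):
    r=env.read_camera(n); f=192/np.tan(np.radians(r["fov_y"]/2))
    return dict(img=r["pixels"],K=np.array([[f,0,r["cx"]],[0,f,r["cy"]],[0,0,1]]),d=np.array(r["dist"],float),T=np.array(r["world_from_camera"]))
def ray(c,uv):
    p=cv2.undistortPoints(np.array([[uv]],float),c["K"],c["d"])[0,0]
    return c["T"][:3,3],c["T"][:3,:3]@np.array([p[0],p[1],1])
def onz(c,uv,z):
    o,d=ray(c,uv); return o+d*(z-o[2])/d[2]
def tri(c1,a,c2,b):
    o1,d1=ray(c1,a);o2,d2=ray(c2,b)
    d1=d1/np.linalg.norm(d1);d2=d2/np.linalg.norm(d2)
    s=np.linalg.lstsq(np.c_[d1,-d2],o2-o1,rcond=None)[0]
    p,q=o1+s[0]*d1,o2+s[1]*d2
    return (p+q)/2,np.linalg.norm(p-q)
def proj(c,P):
    W=np.linalg.inv(c["T"]); r,_=cv2.Rodrigues(W[:3,:3])
    return cv2.projectPoints(np.array([P],float),r,W[:3,3],c["K"],c["d"])[0][0,0]
def mask(img,name,roi):
    hsv=cv2.cvtColor(img,cv2.COLOR_RGB2HSV).astype(int);h,s,v=hsv[...,0],hsv[...,1],hsv[...,2]
    m={"red":((h<6)|(h>172))&(s>170)&(v>80),"green":(h>60)&(h<95)&(s>90)&(v>40),"blue":(h>100)&(h<120)&(s>150),"orange":(h>6)&(h<16)&(s>190)&(v>130),
       "black":(v<45)}[name]
    o=np.zeros(m.shape,np.uint8);x0,y0,x1,y1=roi;o[y0:y1,x0:x1]=m[y0:y1,x0:x1]
    n,l,st,ce=cv2.connectedComponentsWithStats(o)
    i=1+np.argmax(st[1:,4]); return ce[i],st[i]
E
python3 - <<'E'
from h import *
t=cam("top");s=cam("scene")
for n in("red","green","blue","orange","black"):
    a,sa=mask(t["img"],n,(215,185,345,250)); b,sb=mask(s["img"],n,(220,170,345,290))
    print(n,a.round(1),sa,b.round(1),sb,*[np.round(q,4) for q in tri(t,a,s,b)])
C=[(140,66),(710,115),(122,268),(692,318)]
for c in C:
    uv=(212+(c[0]+.5)/5.6-.5,180+(c[1]+.5)/5.6-.5); print(onz(t,uv,.018).round(4))
S=[(200,118),(558,430),(65,210),(410,530)]
for c in S:
    uv=(215+(c[0]+.5)/4.6-.5,170+(c[1]+.5)/4.6-.5); print(onz(s,uv,.018).round(4))
E
```

```text
red [300.5 234.9] [298 230   6   8  22] [274.6 261.7] [272 257   8  11  42] [ 0.4645 -0.1178  0.0132] 0.0015
green [265.2 231.2] [263 227   5   8  20] [248.1 236.7] [246 233   7   9  32] [ 0.4832 -0.0061  0.0129] 0.0027
blue [248.2 208.7] [241 203  16  12 166] [250.9 207. ] [243 200  18  17 158] [0.5539 0.0434 0.0435] 0.0028Traceback (most recent call last):
  File "<stdin>", line 4, in <module>
  File "h.py", line 26, in mask
    i=1+np.argmax(st[1:,4]); return ce[i],st[i]
        ~~~~~~~~~^^^^^^^^^^
    return _wrapfunc(a, 'argmax', axis=axis, out=out, **kwds)
    return bound(*args, **kwds)
ValueError: attempt to get argmax of an empty sequence
```

```bash
sed -i 's/"orange":(h>6)&(h<16)&(s>190)&(v>130)/"orange":(h>4)\&(h<18)\&(s>195)\&(v>150)/' h.py
python3 - <<'E'
from h import *
import pickle
t=cam("top");s=cam("scene"); pickle.dump((t,s),open("c0.pkl","wb"))
hsv=cv2.cvtColor(t["img"],cv2.COLOR_RGB2HSV);print(hsv[203:209,222:230])
E
python3 - <<'E'
from h import *
import pickle
t,s=pickle.load(open("c0.pkl","rb"))
for n in("orange","black"):
    a,sa=mask(t["img"],n,(215,185,345,250)); b,sb=mask(s["img"],n,(220,170,345,290))
    print(n,a.round(1),sa,b.round(1),sb,*[np.round(q,4) for q in tri(t,a,s,b)])
C=[(140,66),(710,115),(122,268),(692,318)]
for c in C:
    uv=(212+(c[0]+.5)/5.6-.5,180+(c[1]+.5)/5.6-.5); print(onz(t,uv,.018).round(4))
S=[(200,118),(558,430),(65,210),(410,530)]
for c in S:
    uv=(215+(c[0]+.5)/4.6-.5,170+(c[1]+.5)/4.6-.5); print(onz(s,uv,.018).round(4))
E
```

```text
[[[ 13 200 230]
  [ 14 204 238]
  [ 14 200 235]
  [ 14 199 235]
  [ 14 199 238]
  [ 13 203 240]
  [ 12 214 175]
  [ 12 130 116]]

 [[ 12 205 228]
  [ 15 204 238]
  [ 14 199 235]
  [ 14 195 235]
  [ 14 197 240]
  [ 13 203 229]
  [ 12 209 168]
  [ 12 142 126]]

 [[ 11 182 228]
  [ 14 206 241]
  [ 15 196 239]
  [ 15 196 239]
  [ 14 197 242]
  [ 12 201 209]
  [ 13 206 152]
  [ 13 216 117]]

 [[ 12 143 152]
  [ 13 206 232]
  [ 14 202 241]
  [ 13 203 231]
  [ 12 205 228]
  [ 13 201 174]
  [ 13 204 131]
  [ 13 226 114]]

 [[ 13 126 156]
  [ 13 195 170]
  [ 13 210 169]
  [ 12 201 161]
  [ 13 200 131]
  [ 13 197 123]
  [ 13 210 124]
  [ 13 233 118]]

 [[ 13  69 160]
  [ 11 156 167]
  [ 13 213 163]
  [ 13 205 154]
  [ 13 200 138]
  [ 13 204 130]
  [ 12 209 127]
  [ 13 183 120]]]Traceback (most recent call last):
  File "<stdin>", line 5, in <module>
  File "h.py", line 26, in mask
    i=1+np.argmax(st[1:,4]); return ce[i],st[i]
        ~~~~~~~~~^^^^^^^^^^
    return _wrapfunc(a, 'argmax', axis=axis, out=out, **kwds)
    return bound(*args, **kwds)
ValueError: attempt to get argmax of an empty sequence
```

```bash
sed -i 's/(s>195)&(v>150)/(s>180)\&(v>105)/' h.py
python3 - <<'E'
from h import *
import pickle
t,s=pickle.load(open("c0.pkl","rb"))
for n in("orange","black"):
    a,sa=mask(t["img"],n,(215,185,345,250) if n=="black" else (215,185,232,225)); b,sb=mask(s["img"],n,(220,170,345,290) if n=="black" else (225,170,245,205))
    print(n,a.round(1),sa,b.round(1),sb,*[np.round(q,4) for q in tri(t,a,s,b)])
C=[(140,66),(710,115),(122,268),(692,318)]
for c in C:
    uv=(212+(c[0]+.5)/5.6-.5,180+(c[1]+.5)/5.6-.5); print(onz(t,uv,.018).round(4))
S=[(200,118),(558,430),(65,210),(410,530)]
for c in S:
    uv=(215+(c[0]+.5)/4.6-.5,170+(c[1]+.5)/4.6-.5); print(onz(s,uv,.018).round(4))
E
```

```text
orange [225.5 205. ] [222 200   8  11  63] [236.4 190.2] [234 184   6  15  69] [0.5683 0.1134 0.056 ] 0.0022
black [319.7 241.2] [315 238  10   8  62] [283.4 266.7] [278 261  12  13  94] [ 0.4346 -0.1681  0.0724] 0.0013
[0.6193 0.0767 0.018 ]
[ 0.5688 -0.2496  0.018 ]
[0.5022 0.0936 0.018 ]
[ 0.4527 -0.227   0.018 ]
[0.6201 0.0733 0.018 ]
[ 0.5651 -0.2498  0.018 ]
[0.5024 0.0881 0.018 ]
[ 0.4538 -0.2229  0.018 ]
```

>>> apply_moves([
  [[-3.4,4.8,0],0,1],
  [[-6.9,9.6,0],0,1],
  [[-10.3,14.4,0],0,1],
  [[-13.8,19.2,0],-1,1],
  [[-17.2,24,0],-2,1],
  [[-20.7,28.8,0],-3,1],
  [[-24.2,33.6,0],-3.8,1],
  [[-29.8,35.4,0],-3.8,1],
  [[-35.4,37.2,0],-3.8,1],
  [[-41,39,0],-3.8,1],
])

```text
clock: 1.55
tcp_pos: [0.4168, 0.0734, 0.2314]
orientation: [0.0, 0.76, 0.65, 0.0]
wrist_force: [1.2, 0.3, 0.7]
finger_gap: 0.085
```

```bash
cat >> h.py <<'E'
A=np.radians(8.9); XJ=np.array([np.cos(A),-np.sin(A),0]); YJ=np.array([np.sin(A),np.cos(A),0]); O=.5415*XJ+.0467*YJ
def jig(p): p=np.asarray(p)-O; return np.array([p@XJ,p@YJ,p[2]])
def world(j): return O+XJ*j[0]+YJ*j[1]+np.array([0,0,j[2]])
def st():
    from scipy.spatial.transform import Rotation as R
    s=env.get_state(); q=s["orientation"]; M=R.from_quat([*q[1:],q[0]]).as_matrix()
    print("t",s["clock"],"tcp jig mm",(jig(s["tcp_pos"])*1e3).round(1),"gap",round(s["finger_gap"]*1e3,1),"F jig",np.round([s["wrist_force"]@XJ,s["wrist_force"]@YJ,s["wrist_force"][2]],1))
    print("tool axes in jig",np.array([[M[:,i]@XJ,M[:,i]@YJ,M[2,i]] for i in range(3)]).round(3).tolist())
    return s,M
def delta(j):
    s,M=st(); print("delta tool cm",(M.T@(world(np.array(j))-s["tcp_pos"])*100).round(2))
E
python3 -c "
from h import *
delta([-.085,-.1454,.12])"
```

```text
t 1.55 tcp jig mm [-141.1   90.3  231.4] gap 85.0 F jig [1.2 0.4 0.7]
tool axes in jig [[-0.0, 1.0, 0.0], [1.0, 0.0, 0.001], [0.001, 0.0, -1.0]]
delta tool cm [-23.57   5.6   11.14]
```

>>> apply_moves([
  [[-5.5,1.3,1],0,1],
  [[-11,2.6,3],0,0.8],
  [[-16.5,3.9,5],0,0.6],
  [[-20.5,4.9,8],0,0.6],
  [[-23.6,5.6,11],0,0.6],
  [[-23.6,5.6,13],0,0.6],
  [[-23.6,5.6,13],0,0.6],
  [[-23.6,5.6,13],0,0.6],
  [[-23.6,5.6,13],0,0.6],
  [[-23.6,5.6,13],0,0.6],
])

```text
clock: 2.8
tcp_pos: [0.4362, -0.1666, 0.1022]
orientation: [0.001, 0.76, 0.65, 0.0]
wrist_force: [0.4, -0.4, -0.4]
finger_gap: 0.0513
```

```bash
cat > look.py <<'E'
import sys; from h import *
import pickle
k=sys.argv[1]
t=cam("top");s=cam("scene"); pickle.dump((t,s),open(f"c{k}.pkl","wb"))
a=cv2.resize(t["img"][175:255,212:352],None,fx=4.5,fy=4.5,interpolation=cv2.INTER_CUBIC)
b=cv2.resize(s["img"][160:300,205:345],None,fx=4.2,fy=4.2,interpolation=cv2.INTER_CUBIC)
cv2.imwrite(f"pics/t{k}.png",a[:,:,::-1]);cv2.imwrite(f"pics/s{k}.png",b[:,:,::-1])
st()
E
python3 look.py 1
python3 -c "
from h import *
delta([-.085,-.1454,.052])"
```

```text
t 2.9 tcp jig mm [ -85.1 -143.8  101.8] gap 51.2 F jig [-0.1 -0.1 -0.1]
tool axes in jig [[-0.0, 1.0, -0.0], [1.0, 0.0, 0.001], [0.001, -0.0, -1.0]]
t 2.9 tcp jig mm [ -85.1 -143.8  101.8] gap 51.2 F jig [-0.1 -0.1 -0.1]
tool axes in jig [[-0.0, 1.0, -0.0], [1.0, 0.0, 0.001], [0.001, -0.0, -1.0]]
delta tool cm [-0.16  0.    4.98]
```

View pics/t1.png

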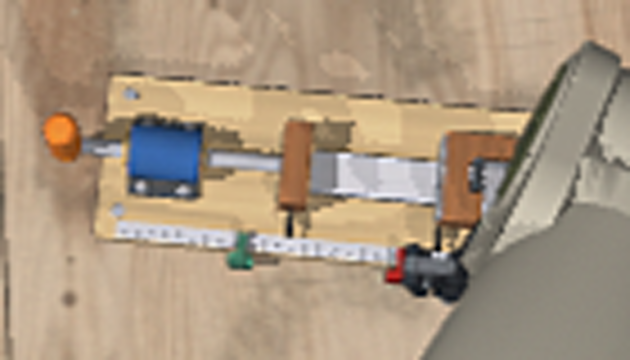

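View pics/s1.png

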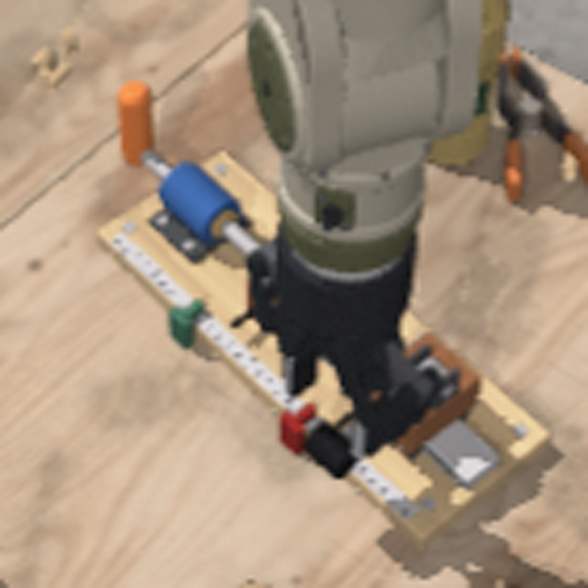

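The fingers straddle the black knob, which is at (330,450) in the scene crop. Next I lower them and grip it.

>>> apply_moves([
  [[-0.2,0,2],0,0.6],
  [[-0.2,0,4],0,0.6],
  [[-0.2,0,5],0,0.6],
  [[-0.2,0,5],0,0.5],
  [[-0.2,0,5],0,0.4],
  [[-0.2,0,5],0,0.3],
  [[-0.2,0,5],0,0.2],
  [[-0.2,0,5],0,0.2],
  [[-0.2,0,5],0,0.2],
  [[-0.2,0,5],0,0.2],
], squeeze=40)

```text
clock: 4.15
tcp_pos: [0.4357, -0.1688, 0.052]
orientation: [0.001, 0.76, 0.65, 0.0]
wrist_force: [-1.5, 0.4, 6.2]
finger_gap: 0.0294
```

```bash
python3 look.py 2
```

```text
t 4.25 tcp jig mm [ -84.9 -146.1   52. ] gap 29.4 F jig [-1.3  1.4  6.3]
tool axes in jig [[0.0, 1.0, -0.0], [1.0, -0.0, 0.001], [0.001, -0.0, -1.0]]
```

View pics/s2.png

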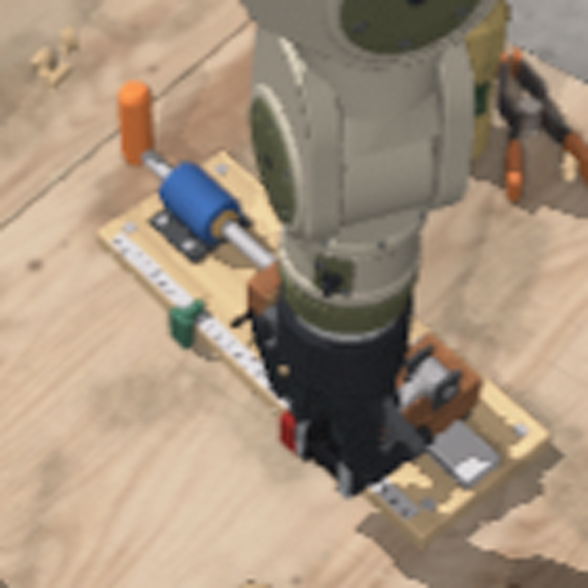

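>>> apply_moves([
  [[0,0.1,-1.4],0,0.2],
  [[0,0.4,-2.7],0,0.2],
  [[0,1.0,-4.0],0,0.2],
  [[0,1.7,-5.1],0,0.2],
  [[0,2.6,-6.2],0,0.2],
  [[0,3.7,-7.0],0,0.2],
  [[0,4.9,-7.7],0,0.2],
  [[0,6.2,-8.2],0,0.2],
  [[0,6.5,-8.25],0,0.2],
  [[0,6.5,-8.25],0,0.2],
])

```text
clock: 5.5
tcp_pos: [0.5001, -0.1788, 0.1349]
orientation: [0.001, 0.76, 0.65, 0.0]
wrist_force: [-4.9, -0.4, 4.2]
finger_gap: 0.0295
```

```bash
python3 look.py 3
```

```text
t 5.6 tcp jig mm [ -19.9 -146.   134.9] gap 29.5 F jig [-3.4 -0.9  5.2]
tool axes in jig [[-0.0, 1.0, -0.0], [1.0, 0.0, 0.002], [0.002, -0.0, -1.0]]
```

View pics/s3.png

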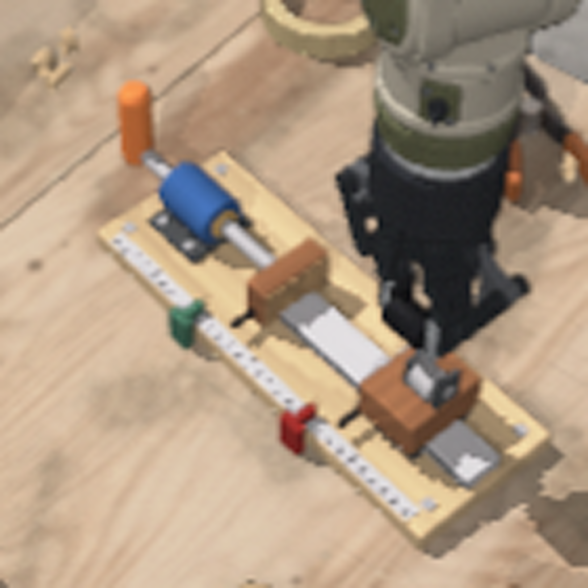

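View pics/t3.png

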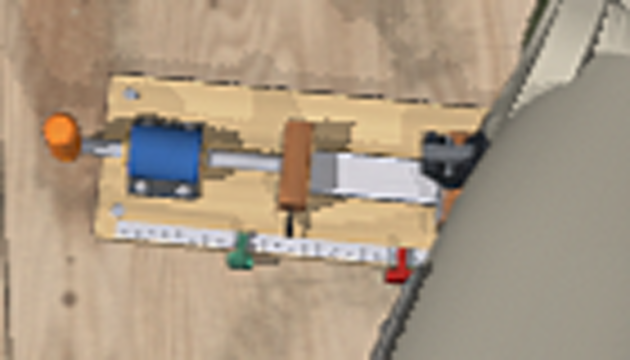

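Run:
```python
import cv2,numpy as np,pickle
t0,s0=pickle.load(open("c0.pkl","rb"));t3,s3=pickle.load(open("c3.pkl","rb"))
def z(im,x0,y0,w,h,f): return cv2.resize(im[y0:y0+h,x0:x0+w],None,fx=f,fy=f,interpolation=cv2.INTER_NEAREST)
a=np.hstack([z(t0["img"],290,218,25,25,16),z(t0["img"],258,218,25,25,16)])
b=np.hstack([z(s3["img"],268,250,25,25,16),z(s3["img"],242,227,25,25,16)])
cv2.imwrite("pics/za.png",a[:,:,::-1]);cv2.imwrite("pics/zb.png",b[:,:,::-1])
```

```text
(no output)
```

View pics/za.png

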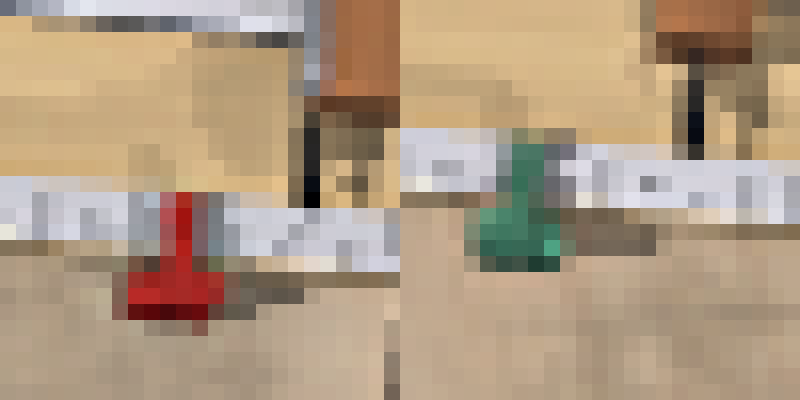

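View pics/zb.png

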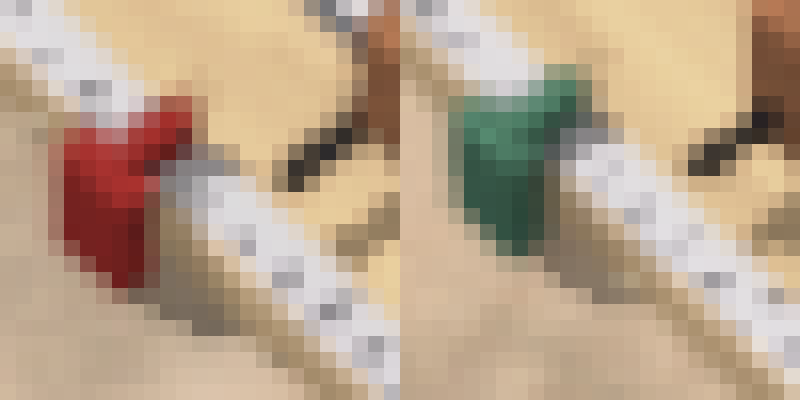

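Run:
```python
from h import *
import pickle
t,_=pickle.load(open("c0.pkl","rb"));_,s=pickle.load(open("c3.pkl","rb"))
P={"stop tip":((309,229.8),(286,261.2)),"red tab end":((300.8,230.2),(279,256)),"jaw tip":((276,227),(260,237.2)),"green end":((265.5,227.2),(252.5,231.6))}
for k,(a,b) in P.items():
    p,e=tri(t,a,s,b); print(k,(jig(p)*1e3).round(1),"err",round(e*1e3,1))
    for z in(.02,.025,.03,.04): print("  z",z,"top",(jig(onz(t,a,z))*1e3).round(1)[:2],"scene",(jig(onz(s,b,z))*1e3).round(1)[:2])
```

```text
stop tip [ -46.9 -116.1   26.3] err 0.0
  z 0.02 top [ -46.  -116.8] scene [ -43.8 -113.2]
  z 0.025 top [ -46.7 -116.2] scene [ -46.3 -115.5]
  z 0.03 top [ -47.5 -115.7] scene [ -48.8 -117.8]
  z 0.04 top [ -48.9 -114.6] scene [ -53.8 -122.4]
red tab end [-49.9 -90.7  25.8] err 1.2
  z 0.02 top [-49.6 -90.9] scene [-46.5 -88.1]
  z 0.025 top [-50.3 -90.5] scene [-49.  -90.6]
  z 0.03 top [-51. -90.] scene [-51.5 -93. ]
  z 0.04 top [-52.5 -89.1] scene [-56.5 -97.9]
jaw tip [-48.2 -11.2  30.2] err 0.5
  z 0.02 top [-46.5 -11.6] scene [-43.4  -5.3]
  z 0.025 top [-47.2 -11.5] scene [-45.9  -8.1]
  z 0.03 top [-47.9 -11.3] scene [-48.4 -11. ]
  z 0.04 top [-49.4 -11. ] scene [-53.4 -16.6]
green end [-50.   21.1  25.5] err 2.0
  z 0.02 top [-50.1  21.6] scene [-46.4  24. ]
  z 0.025 top [-50.8  21.6] scene [-48.9  21. ]
  z 0.03 top [-51.6  21.7] scene [-51.4  18. ]
  z 0.04 top [-53.   21.8] scene [-56.3  12.1]
```

>>> apply_moves([
  [[0.3,0,0],0,0.2],
  [[0.7,0,0],0,0.2],
  [[1.1,0,0],0,0.2],
  [[1.5,0,0],0,0.2],
  [[1.9,0,0],0,0.2],
  [[2.2,0,0],0,0.2],
  [[2.4,0,0],0,0.2],
  [[2.5,0,0],0,0.2],
  [[2.5,0,0],0,0.2],
  [[2.5,0,0],0,0.2],
])

```text
clock: 6.85
tcp_pos: [0.5039, -0.1542, 0.1348]
orientation: [0.001, 0.76, 0.65, 0.0]
wrist_force: [-4.6, -0.5, 4.6]
finger_gap: 0.0295
```

```bash
python3 look.py 4
cat > z.py <<'E'
import cv2,numpy as np,pickle,sys
k=sys.argv[1]
t0,s3=pickle.load(open(f"c{k}.pkl","rb"))
def z(im,x0,y0,w,h,f): return cv2.resize(im[y0:y0+h,x0:x0+w],None,fx=f,fy=f,interpolation=cv2.INTER_NEAREST)
a=np.hstack([z(t0["img"],290,218,25,18,16),z(t0["img"],258,218,25,18,16)])
b=np.hstack([z(s3["img"],268,250,25,18,16),z(s3["img"],242,227,25,18,16)])
cv2.imwrite(f"pics/z{k}.png",np.vstack([a,b])[:,:,::-1])
E
python3 z.py 4
```

```text
t 6.95 tcp jig mm [ -19.8 -121.1  134.8] gap 29.5 F jig [-4.5 -0.5  5.8]
tool axes in jig [[-0.0, 1.0, -0.0], [1.0, 0.0, 0.002], [0.002, -0.0, -1.0]]
```

View pics/s4.png

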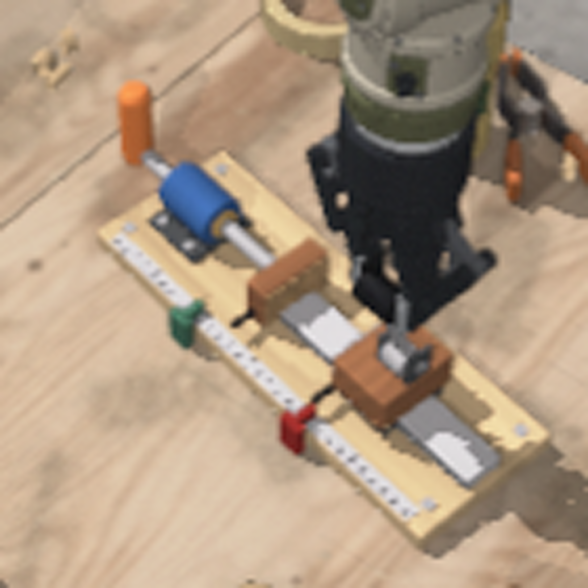

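View pics/z4.png

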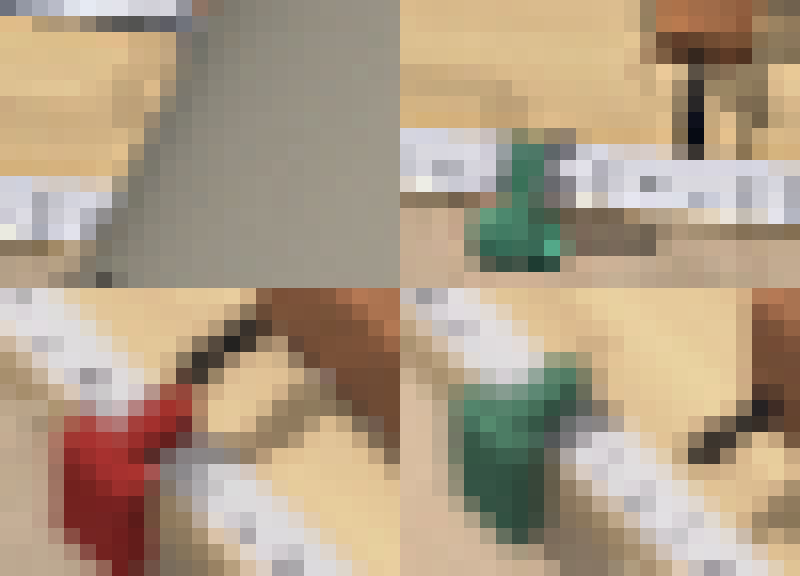

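```bash
cat > y.py <<'E'
from h import *
import pickle,sys
k=sys.argv[1]
t,s=pickle.load(open(f"c{k}.pkl","rb"))
def wc(c,roi,zz,kind):
    x0,y0,x1,y1=roi
    im=c["img"].astype(float)
    for v in range(y0,y1):
        row=im[v,x0:x1]
        if kind=="dark": w=np.clip(110-row.max(1),0,None)
        elif kind=="red": w=np.clip(row[:,0]-row[:,1]-70,0,None)
        else: w=np.clip(row[:,1]-row[:,0],0,None)
        if w.sum()>20:
            u=x0+(w*np.arange(x1-x0)).sum()/w.sum(); print(kind,v,round(u,2),(jig(onz(c,(u,v),zz))*1e3).round(1)[:2])
E
cat > y4.py <<'E'
from y import *
wc(s,(278,250,286,257),.026,"dark")
wc(s,(276,255,281,260),.0255,"red")
E
python3 y4.py 4
python3 -c "
from h import *
import pickle
t,s=pickle.load(open('c4.pkl','rb'))
for x in (-.06,-.05,-.04,-.03): print(x,proj(s,world([x,-.091,.026])).round(2))"
```

```text
dark 252 283.24 [-31.7 -88.9]
dark 253 282.13 [-36.3 -89.4]
dark 254 280.42 [-42.1 -88.7]
dark 255 279.69 [-45.8 -89.9]
red 257 278.06 [-53.4 -91.5]
red 258 277.0 [-57.8 -92.1]
red 259 276.32 [-61.4 -93.3]
-0.06 [276.15 258.09]
-0.05 [278.85 256.09]
-0.04 [281.53 254.11]
-0.03 [284.19 252.14]
```

The pointer now sits in line with the red clip in the scene view, but the arm hides it from the top camera. I'll let go, as the lever stays up, and clear the view to measure before locking.

>>> apply_moves([
  [[0,0,0],0,0.4],
  [[0,0,0],0,0.6],
  [[0,0,-2],0,0.7],
  [[0,0,-5],0,0.7],
  [[3,0,-7],0,0.7],
  [[8,0,-7],0,0.7],
  [[13,0,-7],0,0.7],
  [[18,0,-7],0,0.7],
  [[22,0,-7],0,0.7],
  [[22,0,-7],0,0.7],
])

```text
clock: 8.2
tcp_pos: [0.5379, 0.0661, 0.2037]
orientation: [-0.0, 0.758, 0.652, 0.001]
wrist_force: [-0.2, -0.7, 0.8]
finger_gap: 0.0597
```

```bash
python3 look.py 5; python3 z.py 5
```

```text
t 8.3 tcp jig mm [-20.3  99.4 203.7] gap 59.6 F jig [-0.7 -0.8  0.6]
tool axes in jig [[-0.001, 1.0, 0.0], [1.0, 0.001, 0.0], [0.0, 0.0, -1.0]]
```

View pics/t5.png

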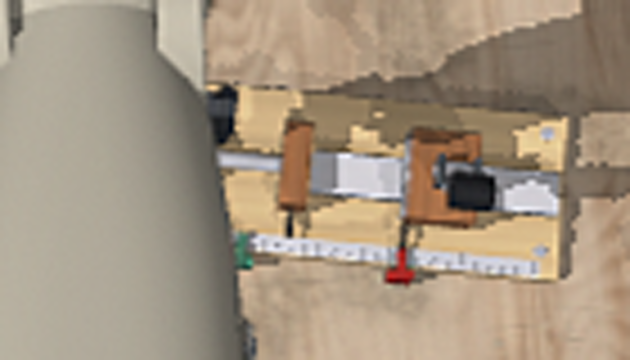

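View pics/z5.png

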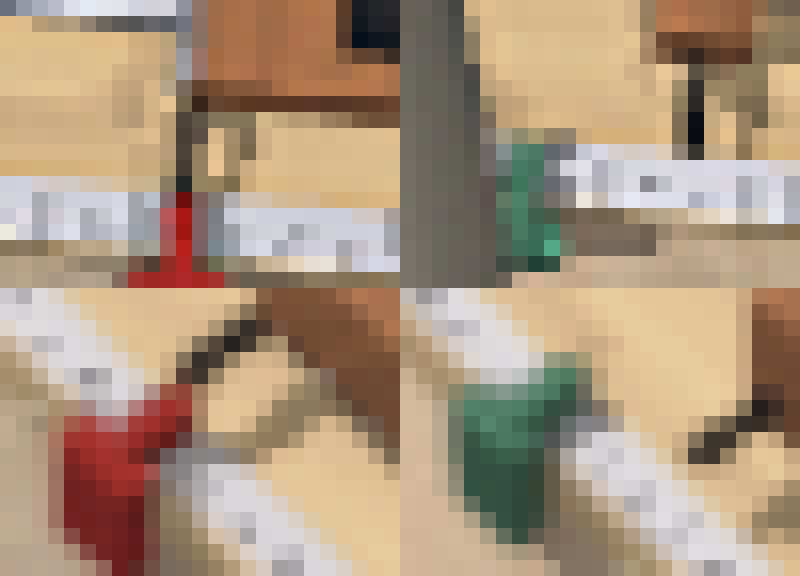

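Run:
```python
import pickle
t,s=pickle.load(open("c5.pkl","rb"));t0,_=pickle.load(open("c0.pkl","rb"))
for v in range(223,235): print(v,[tuple(int(q) for q in t["img"][v,u]) for u in range(298,305)])
print()
for v in range(225,231): print(v,[tuple(int(q) for q in t0["img"][v,u]) for u in range(306,313)])
from h import *
for x in(-.06,-.05,-.04,-.035): print(x,proj(t,world([x,-.0905,.026])).round(2))
```

```text
223 [(192, 163, 122), (213, 181, 134), (182, 163, 137), (124, 105, 94), (98, 66, 48), (116, 75, 47), (130, 86, 57)]
224 [(184, 156, 118), (210, 180, 134), (229, 195, 146), (115, 100, 75), (57, 36, 26), (100, 69, 49), (98, 64, 43)]
225 [(181, 155, 117), (211, 178, 134), (186, 158, 118), (78, 68, 57), (94, 85, 71), (132, 116, 90), (134, 118, 89)]
226 [(212, 182, 137), (220, 188, 142), (182, 155, 116), (72, 63, 53), (90, 79, 66), (213, 181, 136), (164, 141, 106)]
227 [(199, 170, 126), (200, 171, 127), (185, 158, 121), (75, 66, 56), (147, 126, 97), (227, 193, 145), (162, 138, 103)]
228 [(199, 169, 123), (202, 173, 127), (175, 151, 112), (68, 60, 51), (150, 130, 99), (232, 197, 147), (163, 139, 103)]
229 [(203, 179, 144), (202, 180, 144), (136, 123, 96), (34, 38, 36), (149, 131, 97), (151, 129, 93), (125, 106, 74)]
230 [(162, 163, 171), (186, 192, 201), (132, 107, 113), (109, 14, 13), (123, 93, 87), (127, 122, 118), (178, 174, 176)]
231 [(163, 165, 173), (154, 155, 162), (186, 85, 87), (169, 24, 19), (129, 98, 100), (124, 128, 133), (201, 203, 212)]
232 [(158, 162, 171), (152, 156, 163), 
[... 395 characters left out ...]
, (107, 86, 63), (85, 62, 45)]
226 [(187, 160, 121), (197, 168, 126), (133, 115, 89), (38, 37, 35), (135, 117, 89), (127, 109, 84), (112, 97, 73)]
227 [(190, 163, 122), (201, 173, 128), (135, 117, 89), (39, 38, 38), (134, 115, 87), (123, 106, 81), (108, 94, 72)]
228 [(192, 165, 123), (204, 174, 129), (139, 121, 93), (36, 35, 35), (188, 161, 120), (213, 181, 136), (137, 117, 90)]
229 [(215, 181, 129), (228, 192, 139), (125, 106, 79), (8, 12, 19), (211, 180, 131), (152, 129, 95), (98, 84, 64)]
230 [(207, 188, 168), (216, 191, 156), (113, 98, 76), (0, 0, 2), (197, 164, 113), (218, 183, 129), (142, 119, 82)]
-0.06 [300.64 233.19]
-0.05 [300.85 230.06]
-0.04 [301.07 226.94]
-0.035 [301.17 225.38]
```

Top view: the pointer is at u≈301.1-301.25 and the clip axis is expected at ≈301.0, so they agree within about 0.6 mm. I'll go back, grip the knob and swing it down.

>>> apply_moves([
  [[-4,0,0],0,0.7],
  [[-9,0,0],0,0.7],
  [[-14,0,0],0,0.7],
  [[-19,0,0],0,0.7],
  [[-22,0,0],0,0.7],
  [[-22,0,2],0,0.6],
  [[-22,0,5],0,0.6],
  [[-22,0,7],0,0.4],
  [[-22,0,7],0,0.2],
  [[-22,0,7],0,0.2],
])

```text
clock: 9.55
tcp_pos: [0.5015, -0.1546, 0.1306]
orientation: [-0.002, 0.761, 0.649, -0.001]
wrist_force: [5.1, -3.2, -23.8]
finger_gap: 0.0295
```

>>> apply_moves([
  [[0,0,0],0,0.2],
  [[0,0,0],0,0.2],
  [[0,0,0],0,0.2],
  [[0,0,0],0,0.2],
  [[0,0,0],0,0.2],
  [[0,0,0],0,0.2],
  [[0,0,0],0,0.2],
  [[0,0,0],0,0.2],
  [[0,0,0],0,0.2],
  [[0,0,0],0,0.2],
])

```text
clock: 10.8
tcp_pos: [0.5016, -0.1545, 0.1306]
orientation: [-0.002, 0.761, 0.649, -0.001]
wrist_force: [4.5, -2.9, -25.1]
finger_gap: 0.0292
```

```bash
python3 look.py 6; python3 y4.py 6
```

```text
t 10.9 tcp jig mm [ -22.  -121.7  130.6] gap 29.6 F jig [  4.4  -3.  -25. ]
tool axes in jig [[0.002, 1.0, 0.001], [1.0, -0.002, -0.005], [-0.005, 0.001, -1.0]]
dark 252 283.35 [-31.4 -89.1]
dark 253 282.26 [-36.  -89.6]
dark 254 281.2 [-40.4 -90.1]
dark 255 279.7 [-45.8 -89.9]
red 257 278.09 [-53.4 -91.6]
red 258 276.99 [-57.8 -92. ]
red 259 276.33 [-61.4 -93.3]
```

View pics/s6.png

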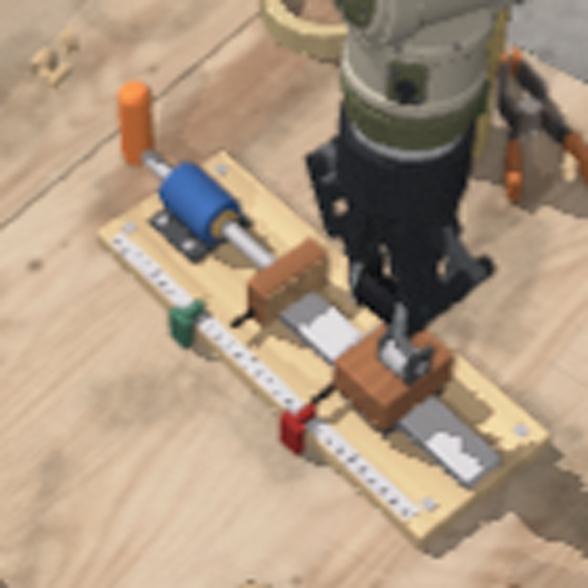

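The grip closed with a 25 N offset because the tool was still settling. I'll open and regrip to relax it.

>>> apply_moves([
  [[0,0,0],0,0.5],
  [[0,0,0],0,0.5],
  [[0,0,0],0,0.5],
  [[0,0,0],0,0.5],
  [[0,0,0],0,0.4],
  [[0,0,0],0,0.3],
  [[0,0,0],0,0.2],
  [[0,0,0],0,0.2],
  [[0,0,0],0,0.2],
  [[0,0,0],0,0.2],
])

```text
clock: 12.15
tcp_pos: [0.5034, -0.154, 0.1342]
orientation: [0.0, 0.76, 0.65, 0.0]
wrist_force: [-1.7, 0.9, 5.4]
finger_gap: 0.0293
```

```bash
python3 look.py 7; python3 y4.py 7
```

```text
t 12.25 tcp jig mm [ -20.3 -120.9  134.2] gap 29.4 F jig [-1.3  0.2  5.9]
tool axes in jig [[0.0, 1.0, -0.0], [1.0, -0.0, 0.0], [0.0, -0.0, -1.0]]
dark 252 283.26 [-31.6 -89. ]
dark 253 281.59 [-37.4 -88.4]
dark 254 280.41 [-42.1 -88.7]
dark 255 279.7 [-45.8 -89.9]
red 257 278.06 [-53.4 -91.5]
red 258 277.0 [-57.8 -92.1]
red 259 276.32 [-61.4 -93.3]
```

>>> apply_moves([
  [[0,-0.3,0.1],0,0.2],
  [[0,-1.6,0.5],0,0.2],
  [[0,-2.8,1.2],0,0.2],
  [[0,-3.8,2.1],0,0.2],
  [[0,-4.8,3.1],0,0.2],
  [[0,-5.5,4.3],0,0.2],
  [[0,-6.1,5.5],0,0.2],
  [[0,-6.4,6.9],0,0.2],
  [[0,-6.5,8.2],0,0.2],
  [[0,-6.5,8.5],0,0.2],
])

```text
clock: 13.5
tcp_pos: [0.4403, -0.1443, 0.0513]
orientation: [0.001, 0.76, 0.65, 0.001]
wrist_force: [-10.1, 6.2, 44.6]
finger_gap: 0.0295
```

```bash
python3 look.py 8; python3 y4.py 8
```

```text
t 13.6 tcp jig mm [ -84.2 -121.4   51.7] gap 29.1 F jig [-6.8  2.2 29.1]
tool axes in jig [[0.0, 1.0, -0.001], [1.0, -0.0, 0.003], [0.003, -0.001, -1.0]]
dark 250 281.51 [-30.7 -80.9]
dark 251 281.5 [-33.  -83.3]
dark 252 281.51 [-35.3 -85.8]
dark 253 281.51 [-37.5 -88.3]
dark 254 281.53 [-39.8 -90.7]
dark 255 281.53 [-42.  -93.2]
dark 256 281.54 [-44.3 -95.6]
```

View pics/s8.png

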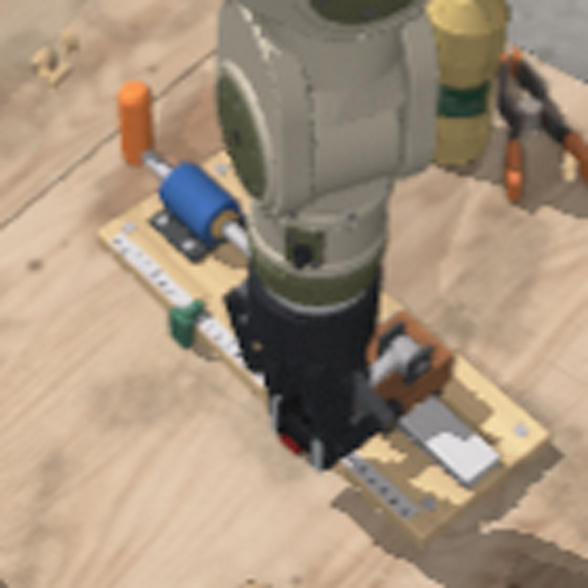

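>>> apply_moves([
  [[0,0,0],0,0.5],
  [[0,0,0],0,0.6],
  [[0,0,0],0,0.7],
  [[0,0,-4],0,0.7],
  [[0,0,-9],0,0.7],
  [[5.5,1.6,-10.5],0,0.7],
  [[11,3.2,-10.5],0,0.7],
  [[16.5,4.8,-10.5],0,0.7],
  [[22,6.4,-10.5],0,0.7],
  [[27.4,8.0,-10.5],0,0.7],
])

```text
clock: 14.85
tcp_pos: [0.5609, 0.1162, 0.1531]
orientation: [-0.0, 0.76, 0.65, -0.0]
wrist_force: [1.0, 0.3, 1.3]
finger_gap: 0.0594
```

```bash
python3 look.py 9; python3 z.py 9; python3 y4.py 9
```

```text
t 14.95 tcp jig mm [ -4.6 157.7 152.8] gap 59.6 F jig [-0.1 -1.  -0.6]
tool axes in jig [[-0.006, 1.0, 0.001], [1.0, 0.006, 0.0], [0.0, 0.001, -1.0]]
dark 252 283.39 [-31.3 -89.2]
dark 253 282.33 [-35.8 -89.7]
dark 254 280.81 [-41.2 -89.5]
dark 255 279.34 [-46.5 -89.2]
dark 256 278.45 [-50.6 -90.1]
```

View pics/s9.png

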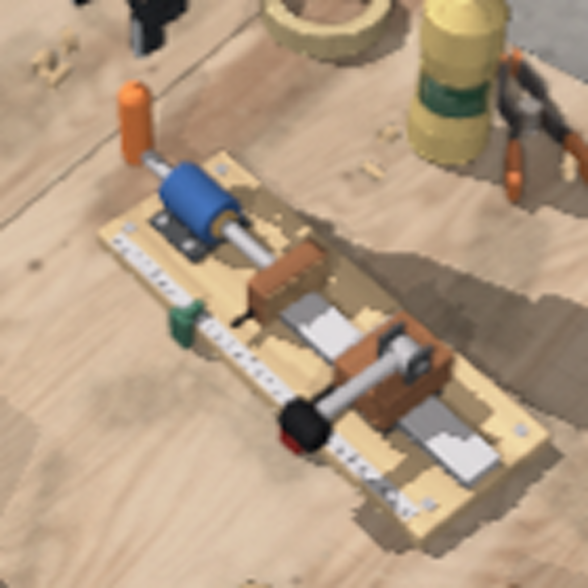

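View pics/t9.png

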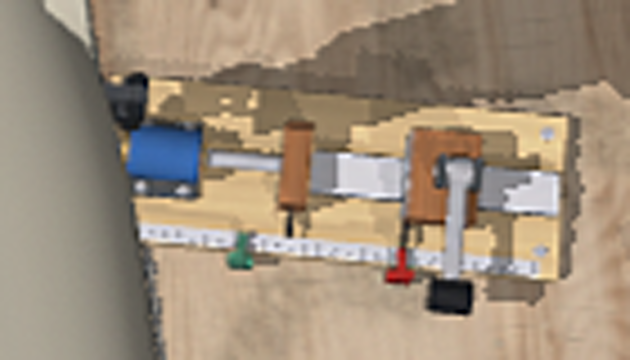

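View pics/z9.png

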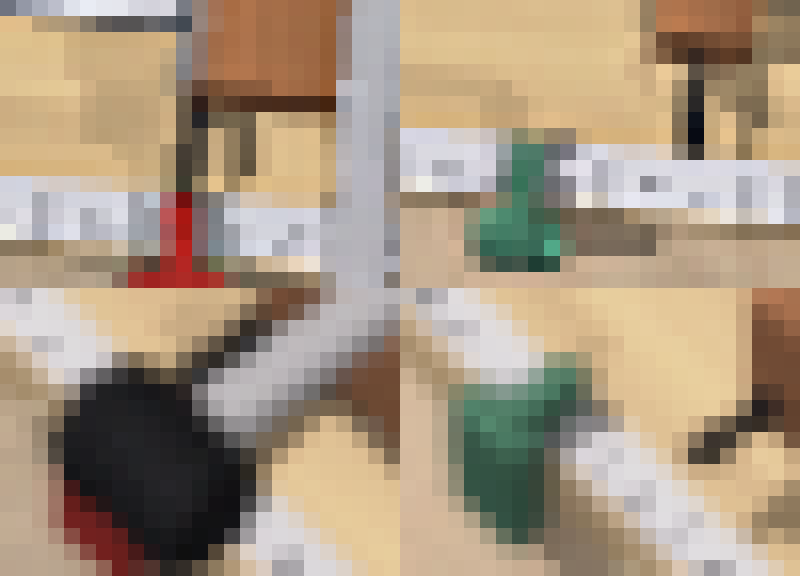

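Run:
```python
from h import *
import pickle
t,s=pickle.load(open("c9.pkl","rb"));t0,s0=pickle.load(open("c0.pkl","rb"))
for v in range(223,230): print(v,[tuple(int(q) for q in t["img"][v,u]) for u in range(299,304)])
a,sa=mask(t["img"],"black",(300,230,325,250)); b,sb=mask(s["img"],"black",(265,250,290,275))
p,e=tri(t,a,s,b); print("knob now",a,sa,b,sb,(jig(p)*1e3).round(1),e)
a,_=mask(t0["img"],"black",(300,230,325,250)); b,_=mask(s0["img"],"black",(270,255,300,280))
p,e=tri(t0,a,s0,b); print("knob0",a,b,(jig(p)*1e3).round(1),e)
def hull(c,Y,X=0):
    P=[proj(c,world([X+.012*np.cos(q),Y+.012*np.sin(q),z])) for q in np.linspace(0,6.28,40) for z in(.036,.096)]+[proj(c,world([X,Y,.102]))]
    P=np.array(P); return P.min(0).round(1),P.max(0).round(1)
for Y in(.15,.153,.156): print(Y,"top",hull(t0,Y),"scene",hull(s0,Y))
for c,r in((t0,(215,185,232,225)),(s0,(225,170,245,205))): print(mask(c["img"],"orange",r))
```

```text
223 [(197, 169, 125), (179, 158, 124), (126, 109, 97), (100, 71, 56), (118, 78, 50)]
224 [(194, 165, 124), (204, 175, 131), (105, 91, 72), (48, 30, 25), (102, 75, 52)]
225 [(192, 163, 122), (206, 174, 130), (101, 87, 70), (37, 36, 39), (106, 93, 72)]
226 [(195, 166, 125), (209, 179, 134), (101, 87, 68), (83, 74, 62), (198, 169, 127)]
227 [(201, 173, 129), (172, 147, 111), (69, 61, 52), (84, 75, 62), (200, 171, 130)]
228 [(203, 174, 127), (170, 147, 108), (65, 58, 48), (92, 82, 66), (202, 173, 129)]
229 [(203, 180, 146), (167, 149, 112), (61, 60, 47), (148, 130, 97), (229, 195, 141)]
knob now [311.81818182 240.45454545] [307 237  10   8  55] [277.30526316 260.8       ] [272 255  12  13  95] [ -85.7 -121.7   72. ] 0.00043596948047103484
knob0 [319.74193548 241.17741935] [283.35106383 266.71276596] [ -86.2 -145.5   72.4] 0.0012669006216790048
0.15 top (array([221.5, 199.8]), array([230.5, 211. ])) scene (array([232.3, 178.9]), array([241. , 198.5]))
0.153 top (array([220.5, 199.7]), array([229.5, 210.9])) scene (array([231.6, 178.3]), array([240.4, 198. ]))
0.156 top (array([219.6, 199.6]), array([228.6, 210.8])) scene (array([231. , 177.8]), array([239.8, 197.4]))
(array([225.53968254, 204.95238095]), array([222, 200,   8,  11,  63], dtype=int32))
(array([236.42028986, 190.1884058 ]), array([234, 184,   6,  15,  69], dtype=int32))
```

```bash
python3 -c "
from h import *
delta([0,.1515,.063])"
```

```text
t 14.95 tcp jig mm [ -4.6 157.7 152.8] gap 59.6 F jig [-0.1 -1.  -0.6]
tool axes in jig [[-0.006, 1.0, 0.001], [1.0, 0.006, 0.0], [0.0, 0.001, -1.0]]
delta tool cm [-0.64  0.46  8.97]
```

>>> apply_moves([
  [[-0.2,0.5,0],0,0.6],
  [[-0.2,0.5,2],0,0.6],
  [[-0.2,0.5,4],0,0.6],
  [[-0.2,0.5,4.3],0,0.6],
  [[-0.2,0.5,4.3],0,0.6],
  [[-0.2,0.5,4.3],0,0.6],
  [[-0.2,0.5,4.3],0,0.6],
  [[-0.2,0.5,4.3],0,0.6],
  [[-0.2,0.5,4.3],0,0.6],
  [[-0.2,0.5,4.3],0,0.6],
])

```text
clock: 16.2
tcp_pos: [0.5652, 0.1118, 0.1108]
orientation: [-0.0, 0.76, 0.65, 0.0]
wrist_force: [0.6, -0.1, 0.4]
finger_gap: 0.0514
```

```bash
python3 -c "
from h import *
import cv2
delta([0,.1515,.063])
s=cam('scene')['img'][130:230,190:300]
cv2.imwrite('pics/s10.png',cv2.resize(s,None,fx=5,fy=5,interpolation=cv2.INTER_CUBIC)[:,:,::-1])"
```

```text
t 16.2 tcp jig mm [ -0.4 151.2 110.8] gap 51.4 F jig [0.6 0.  0.4]
tool axes in jig [[-0.0, 1.0, 0.0], [1.0, 0.0, 0.0], [0.0, 0.0, -1.0]]
delta tool cm [0.03 0.04 4.78]
```

View pics/s10.png

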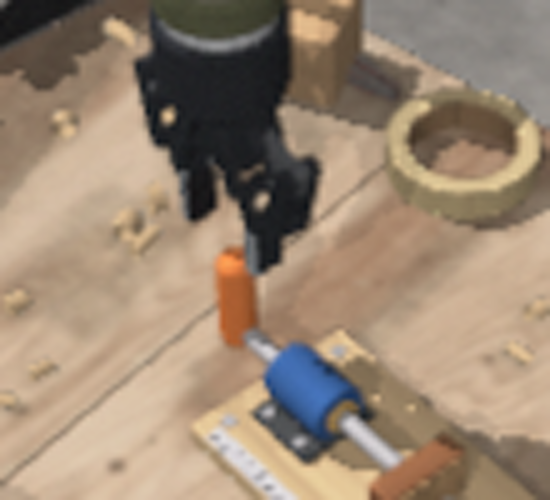

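>>> apply_moves([
  [[0,0,1.5],0,0.6],
  [[0,0,3],0,0.6],
  [[0,0,4.5],0,0.6],
  [[0,0,4.8],0,0.6],
  [[0,0,4.8],0,0.6],
  [[0,0,4.8],0,0.4],
  [[0,0,4.8],0,0.2],
  [[0,0,4.8],0,0.1],
  [[0,0,4.8],0,0.1],
  [[0,0,4.8],0,0.1],
], squeeze=60)

```text
clock: 17.5
tcp_pos: [0.5657, 0.1112, 0.0636]
orientation: [0.001, 0.76, 0.65, 0.0]
wrist_force: [-1.4, -2.4, 5.9]
finger_gap: 0.0223
```

```bash
python3 look.py 11; python3 z.py 11
```

```text
t 17.6 tcp jig mm [  0.2 150.7  63.7] gap 22.4 F jig [ 0.  -3.6  6.2]
tool axes in jig [[0.001, 1.0, -0.0], [1.0, -0.001, 0.001], [0.001, -0.0, -1.0]]
```

View pics/s11.png

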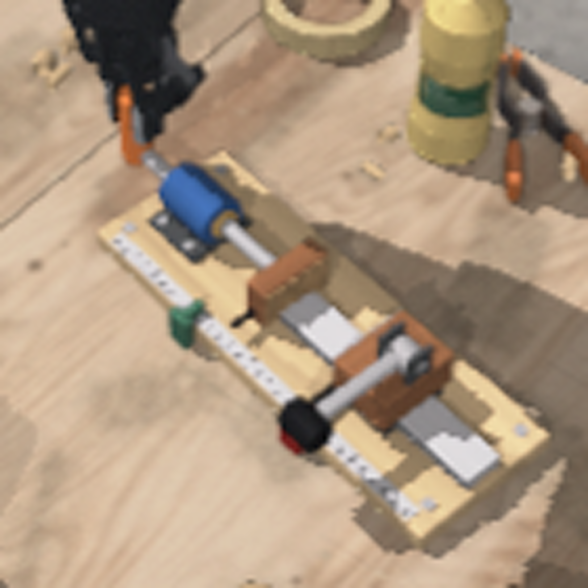

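View pics/t11.png

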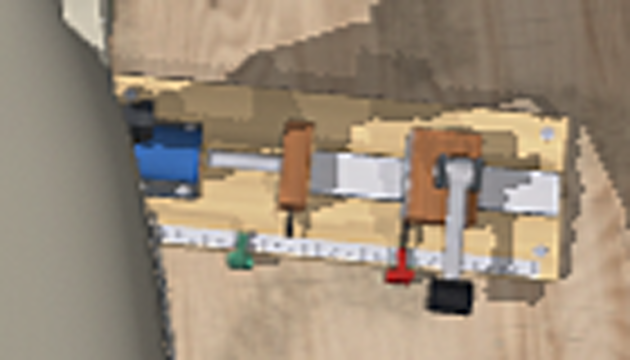

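The post is gripped, with a 22.4 mm gap. Now I pull 32 mm outward.

>>> apply_moves([
  [[0.4,0,0],0,0.1],
  [[0.9,0,0],0,0.1],
  [[1.4,0,0],0,0.1],
  [[1.9,0,0],0,0.1],
  [[2.4,0,0],0,0.1],
  [[2.8,0,0],0,0.1],
  [[3.1,0,0],0,0.1],
  [[3.2,0,0],0,0.1],
  [[3.2,0,0],0,0.1],
  [[3.2,0,0],0,0.1],
])

```text
clock: 18.85
tcp_pos: [0.5706, 0.1414, 0.0636]
orientation: [0.002, 0.76, 0.65, -0.001]
wrist_force: [-1.0, -8.2, 6.3]
finger_gap: 0.0226
```

```bash
python3 look.py 12; python3 z.py 12
python3 - <<'E'
from h import *
import pickle
t,s=pickle.load(open("c12.pkl","rb"))
for v in range(219,236): print(v,[tuple(int(q) for q in t["img"][v,u]) for u in range(262,270)])
for x in(-.06,-.05,-.04,-.035): print(x,proj(t,world([x,.0215,.026])).round(2),proj(s,world([x,.0215,.026])).round(2))
E
```

```text
t 18.95 tcp jig mm [  0.4 181.2  63.6] gap 22.6 F jig [-0.6 -7.9  6. ]
tool axes in jig [[0.002, 1.0, -0.003], [1.0, -0.002, 0.002], [0.002, -0.003, -1.0]]
219 [(224, 197, 148), (193, 163, 122), (118, 88, 64), (93, 59, 40), (115, 75, 51), (125, 84, 57), (130, 87, 59), (135, 88, 59)]
220 [(230, 203, 153), (223, 191, 144), (146, 116, 85), (90, 59, 37), (63, 43, 31), (68, 47, 35), (86, 56, 38), (84, 50, 31)]
221 [(227, 200, 148), (217, 185, 138), (212, 181, 137), (245, 213, 159), (131, 115, 90), (44, 45, 46), (186, 159, 118), (152, 128, 95)]
222 [(216, 184, 141), (200, 171, 129), (204, 175, 131), (242, 209, 156), (127, 109, 84), (95, 85, 69), (231, 199, 148), (178, 154, 115)]
223 [(201, 172, 128), (203, 173, 129), (203, 174, 130), (189, 161, 120), (83, 72, 60), (92, 82, 67), (224, 192, 143), (173, 147, 111)]
224 [(216, 183, 138), (199, 170, 127), (202, 171, 128), (175, 150, 112), (69, 61, 53), (147, 127, 97), (229, 196, 147), (167, 144, 108)]
225 [(218, 184, 130), (204, 170, 122), (207, 173, 125), (179, 150, 112), (74, 63, 53), (153, 129, 97), (230, 194, 144), (167, 142, 105)]
226 [(218
[... 786 characters left out ...]
 (122, 106, 87)]
232 [(130, 144, 120), (72, 128, 103), (69, 127, 103), (73, 127, 105), (62, 110, 89), (64, 124, 100), (115, 109, 89), (128, 107, 91)]
233 [(126, 127, 105), (53, 101, 83), (55, 110, 90), (60, 111, 90), (57, 108, 90), (82, 171, 138), (115, 128, 104), (121, 102, 87)]
234 [(176, 158, 133), (86, 93, 79), (58, 80, 69), (66, 85, 72), (32, 62, 52), (50, 82, 68), (180, 156, 130), (209, 179, 150)]
235 [(211, 182, 154), (210, 180, 152), (215, 185, 155), (213, 181, 155), (213, 181, 154), (207, 179, 150), (201, 172, 144), (199, 171, 143)]
-0.06 [265.3  230.02] [249.41 233.31]
-0.05 [265.57 226.9 ] [252.08 231.49]
-0.04 [265.84 223.79] [254.73 229.68]
-0.035 [265.97 222.23] [256.05 228.78]
```

View pics/z12.png

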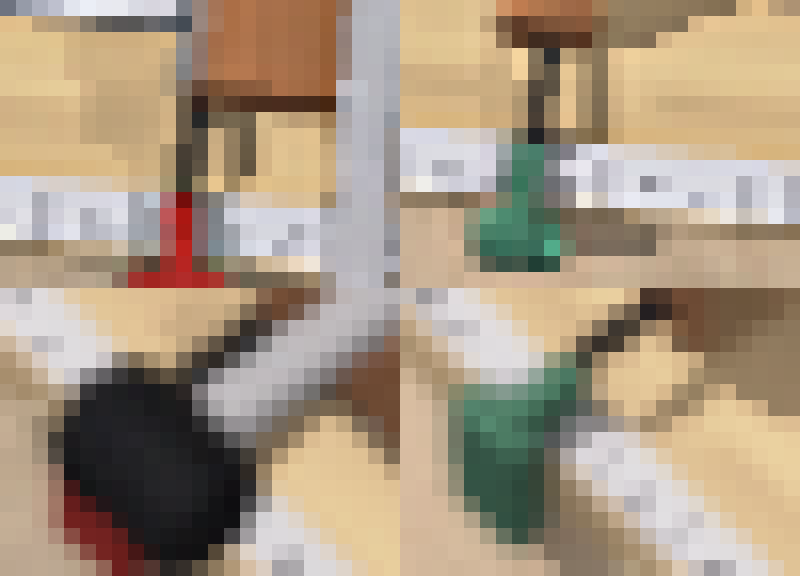

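View pics/s12.png

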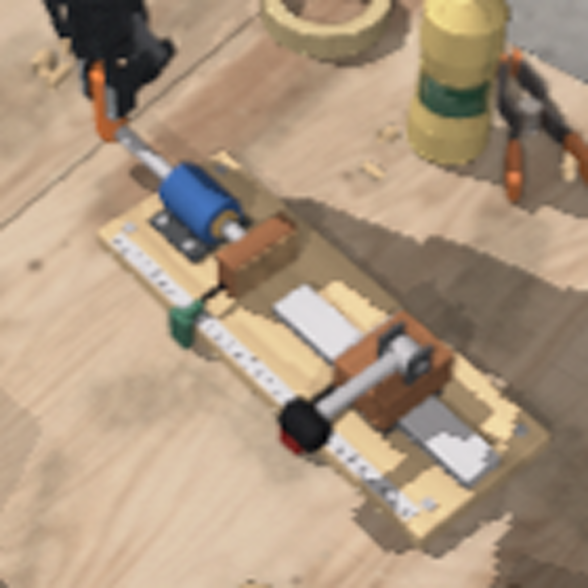

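Green clip axis is expected at u≈265.6 and the jaw pointer is at 266.2, so it is about 2 mm short. I'll pull 2 mm more.

>>> apply_moves([
  [[0.1,0,0],0,0.1],
  [[0.2,0,0],0,0.1],
  [[0.2,0,0],0,0.1],
  [[0.2,0,0],0,0.1],
  [[0.2,0,0],0,0.1],
  [[0.2,0,0],0,0.1],
  [[0.2,0,0],0,0.1],
  [[0.2,0,0],0,0.1],
  [[0.2,0,0],0,0.1],
  [[0.2,0,0],0,0.1],
])

```text
clock: 20.2
tcp_pos: [0.5709, 0.1432, 0.0636]
orientation: [0.002, 0.76, 0.649, -0.001]
wrist_force: [-1.5, -9.1, 5.9]
finger_gap: 0.0224
```

```bash
python3 look.py 13; python3 z.py 13
python3 - <<'E'
from h import *
import pickle
t,s=pickle.load(open("c13.pkl","rb"))
for v in range(220,230): print(v,[tuple(int(q) for q in t["img"][v,u]) for u in range(263,270)])
E
```

```text
t 20.3 tcp jig mm [  0.4 183.1  63.6] gap 22.3 F jig [-0.3 -8.1  6.2]
tool axes in jig [[0.002, 1.0, -0.003], [1.0, -0.002, 0.002], [0.002, -0.003, -1.0]]
220 [(171, 138, 103), (130, 97, 69), (87, 62, 44), (60, 43, 35), (82, 54, 37), (83, 51, 34), (107, 84, 60)]
221 [(208, 178, 132), (241, 208, 156), (176, 154, 119), (56, 55, 52), (184, 154, 117), (212, 178, 132), (164, 140, 106)]
222 [(201, 172, 130), (235, 202, 150), (143, 124, 96), (18, 22, 32), (223, 192, 142), (184, 159, 118), (141, 123, 93)]
223 [(204, 174, 130), (212, 181, 135), (123, 107, 84), (49, 49, 49), (222, 191, 141), (177, 151, 113), (138, 118, 90)]
224 [(201, 171, 128), (207, 176, 130), (120, 103, 81), (52, 49, 50), (219, 186, 138), (173, 148, 111), (134, 115, 87)]
225 [(205, 171, 123), (212, 176, 127), (108, 90, 69), (41, 40, 40), (220, 185, 136), (173, 146, 107), (131, 111, 82)]
226 [(207, 197, 194), (184, 176, 155), (84, 79, 68), (95, 77, 62), (148, 127, 102), (140, 123, 99), (128, 107, 76)]
227 [(215, 212, 223), (157, 166, 168), (82, 129, 111), (76, 126, 108), (103, 109, 111), (126, 124, 132), (204, 205, 216)]
228 [(217, 214, 223), (134, 143, 143), (66, 119, 97), (72, 119, 100), (133, 136, 139), (218, 214, 223), (232, 231, 237)]
229 [(182, 177, 190), (95, 112, 109), (57, 116, 90), (82, 116, 103), (107, 108, 113), (138, 136, 143), (215, 213, 222)]
```

View pics/z13.png

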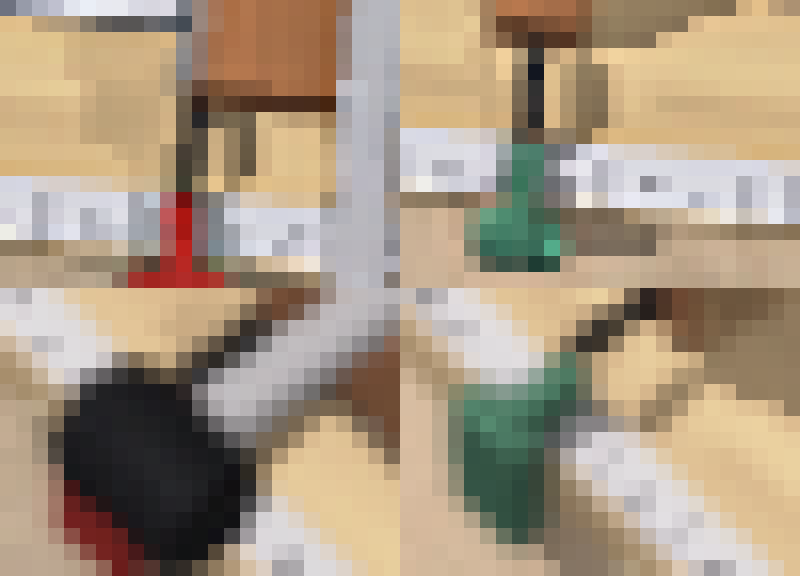

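The jaw pointer is now at u≈265.65 against an expected 265.6. The stop is unchanged and the lever is down, so I'm handing in.

```bash
python3 -c "
from workcell import env
s=env.get_state();print(s['clock'],s['tcp_pos'],s['wrist_force'],s['finger_gap']);print(env.hand_in())"
```

```text
20.3 [0.57090771 0.14320988 0.06357568] [-1.59727099 -7.99912883  6.15590186] 0.02232409609434938
the job is handed in; nothing more can be done
None
```

I finished the job in the order asked and handed it in at 20.3 s. The gripper was still holding the orange knob against the spring, which was pulling with about 8 N.

- **Stop:** I lifted the lever to its upper end stop and slid the stop about 25 mm. My last top view put its pointer 0.5–1 mm short of the red clip's centre. The scene view gave a rougher reading of up to about 2 mm the other way. I left it there.
- **Lever:** It is pressed fully down again. The knob's height measures 72.0 mm, against 72.4 mm when it was locked at the start.
- **Spring jaw:** I pulled the knob in two steps, 32 mm and then 2 mm more. The jaw pointer is level with the green clip to within about 0.5 mm in the top view.
- **Forces:** When I gripped the lever knob a second time, about 25 N built up, so I let go and gripped it again before lowering the lever. Pressing the lever down peaked at about 46 N at the wrist, through the fingers.
- **Loose things:** I kept the arm clear of the loose things, and the ones in view had not moved.

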